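# Centre a wobbly pot on the banding wheel

### The job

The white plant pot was put down off-centre on the little banding wheel (the round turntable for painting pots), and it must run true before its band is painted. With light taps of the fingertips on its outside, nudge it across until it stands centred on the wheel to within about 5 mm, and leave it standing there by itself. Do not grip, lift or hook it, hit it hard, tip it up or knock it off, and leave the other things on the bench where they lie.

Things in the scene. Friction and masses are not known exactly. Their poses are not given: they have to be found in the camera images.
- pot: White ceramic plant pot, round, empty, open at the top, 78 mm tall, about 0.3 kg, standing on the wheel. Origin at the centre of its underside; z up its axis. Outside diameter 52 mm at 7 mm above its underside, 73 at 20, 86 at 32, 92 at 42 (belly), 91 at 58, 87 at the rim. Its underside is slightly crowned (flat over the middle 34 mm, then rising 1.5 mm to a 50 mm foot edge), so it wobbles.
- wheel_top (a point): Centre of the banding wheel's flat top face, on its axis, 70 mm above the bench; z up. Its head is a dark steel disc 120 mm across with fine bright rings on its face, on a green foot 100 mm across fast to the bench. The head can turn about its axis (friction 0.03 N m); that turn does not matter. The pot starts 20 to 32 mm off this centre, in any direction.
- dibber: Bystander: green plastic T-handled dibber, 200 mm long, handle 117 mm wide, 27 mm high, lying on the bench. Origin on the bench under its middle, 101 mm from the point; x towards the point.
- socket_wrench: Bystander: steel ratchet socket wrench with black grip, 207 mm long, 38 mm high, lying on the bench. Origin on the bench under its middle; x towards the ratchet head.
- pump: Bystander: small aluminium bicycle pump with black ends, 205 mm long, 36 mm wide, 50 mm high at the lever, lying on the bench. Origin on the bench under its middle; x towards the valve head.
- paint_tin: Bystander: small shut paint tin, steel with a blue band, 69 mm across, 63 mm high, standing on the bench. Origin at the centre of its underside.
- pot_rim (a point): Centre of the pot's mouth, on its axis, level with the rim, 78 mm above its underside. Wall 4.5 mm. The pot slides on the wheel with friction 0.39 to 0.57: pushed no higher than 30 mm above its underside it slides upright (1 to 3 N) and stops with the finger; pushed at the belly or higher it rocks (up to 10 degrees), and knocked smartly near the rim it topples.

How it is judged:
At the end, for the whole second after the job is handed in: The pot stands by itself on the wheel's top face, upright (within 3 degrees) and still, its axis within 6 mm of the wheel's axis (horizontal distance between pot and wheel_top below 0.006 m and angle between pot's own z axis and vertical below 0.05 rad and z of pot in the frame of wheel_top between -0.003 and 0.003 m and linear speed of pot below 0.01 m/s and angular speed of pot below 0.1 rad/s); the robot touches nothing.
It fails at once if the pot is lifted more than 10 mm off the wheel (z of pot in the frame of wheel_top above 0.01 m).
It fails at once if the pot is tipped up by more than 14 degrees or knocked off the wheel (angle between pot's own z axis and vertical above 0.25 rad or z of pot in the frame of wheel_top below -0.006 m).
It fails at once if the fingers reach into the pot or grip its wall (grasp point inside or on the rim) (horizontal distance between the grasp point and pot_rim below 0.046 m and z of the grasp point in the frame of pot below 0.095 m).
It fails at once if the pot is struck or pushed harder than 12 N (contact force between the arm and pot above 12 N).
It fails at once if a bystander is moved by more than 15 mm (distance of any of dibber, socket_wrench, pump, paint_tin from where it was at the start of the episode above 0.015 m).
It also fails if it takes over 56 s, if anything falls off the work surface, if the arm or the gripper's body presses on something with over 40 N, if the wrist force passes 120 N, or if a joint passes its speed limit or range.

### The arm

A 7-joint arm with a two-finger parallel gripper is mounted at the origin on the work surface. World frame = base frame: x ahead of the robot, y to its left, z up, the work surface at z = 0. Lengths are in m, angles in rad, forces in N, time in s.
With the tool pointing down it reaches from about 0.425 to 1.025 m from the base axis. Payload 9.4 kg.
Tool frame: the origin (TCP) lies on the centre line of the jaws, within the pads' length; the fingertips stand 19 mm ahead of it and the grasp point (between the pads) is the TCP; y points along the fingers, x is the direction in which the jaws open and shut, and the axes are right-handed (so a half turn about y gives the same grasp; the last joint's range is limited). The gripper opens to 85 mm and grips with 20 to 120 N. Pads are 22 mm wide; open, the fingers measure 114 mm over their backs; the gripper's body (76 mm by 85 mm) begins 54 mm behind the grasp point. The pads swing forward as they close: fully open they stand 13 mm farther back than shut.
Start: joints at [1.099, 0.599, -0.003, 1.599, 0.002, 0.943, -0.08], TCP at [0.279, -0.669, 0.25] pointing down, gripper open.
Joint ranges: [-2.57, 2.57], [-0.35, 1.97], [-1.29, 1.29], [0.11, 2.56], [-1.05, 4.19], [0.11, 1.86], [-2.63, 2.63]. Speed limits (rad/s): [2.22, 2.22, 3.01, 3.01, 3.14, 3.14, 3.14].

### API

Orientations are given as a 3x3 rotation matrix whose columns are the frame's x, y, z axes.
In Python, from workcell import ctrl, optics, order gives the robot as it stands.
- The arm moves only by the shell command python3 -m jog 'ROWS' [FORCE]. ROWS is text: rows parted by semicolons, each of 5 numbers parted by spaces: the shift along the world's x, y, z in mm, then the turn about the world's z in degrees, then the closure, from 0 (fully open) to 1 (shut). A call has 1 to 20 rows; each row shifts and turns the pose as measured when the row begins; what a row does not reach is not made up. A row lasts 1/10 s, in which the tool goes at most 50 mm and 8.59 degrees, less where a joint would pass 70% of its speed; a pose out of reach is approached as far as the arm can. A call with a gripper value outside its range is refused whole. The fingers move at their own pace and stop on an object; FORCE is the grip in N (left out, the last holds). Time passes only in rows, so rows that do not move let the fingers close. It gives the time, the measured TCP pose, the force and the opening at its end, in the units of the state.
- ctrl.sense(): the state, without advancing time (a new reading comes with each control period).
- optics.capture(name): name is "scene" or "top"; returns a dict with "image" (480x640x3 uint8, blue, green, red), "fx", "fy", "cx", "cy" (pixels), "extrinsics" (4x4, takes a point from camera to world coordinates). Camera axes: x right, y down, z forward; pixel columns grow to the right and rows downward; lengths in m; the calibration is good to about 2 mm. A picture is of the moment at which its call begins. There is no depth.
- order.close_job(): hands the job in, once; it reports no verdict.
The state is a dict: "clock": time; "joints": joint angles; "qd": joint speeds; "joint_efforts": joint torques, N m; "eef_pos": TCP position; "ee_rot": TCP orientation; "force": force on the tool from outside, world axes, zero at the start; "ft_torque": the same for the moment, N m; "opening": finger opening in m.
Only numpy, scipy, OpenCV 4.12 (cv2) and the standard library are available. Lean on these libraries where they do the work, as an engineer would, in place of code of your own. Each camera call takes 0.05 s, during which the arm holds its last target.

## Working session

There is one attempt and no reset: what is moved stays moved. The work goes in short steps, Python scripts to look and compute and a shell command to move; the robot and the scene stay as the last step left them, time stands still between calls to the robot, and variables do not carry over. Pictures are saved under pics/ and viewed, and the job is handed in when it is done.

```bash
mkdir -p pics
python3 - <<'E'
from workcell import ctrl,optics
import cv2,numpy as np
s=ctrl.sense();print({k:np.round(v,3).tolist() for k,v in s.items()})
for n in("scene","top"):
    c=optics.capture(n);cv2.imwrite(f"pics/{n}0.png",c["image"]);print(n,c["fx"],c["fy"],c["cx"],c["cy"]);print(np.round(c["extrinsics"],4))
E
```

```text
{'clock': 0.0, 'joints': [1.099, 0.6, -0.003, 1.6, 0.002, 0.943, -0.08], 'qd': [0.0, -0.001, 0.002, -0.001, 0.001, -0.0, 0.001], 'joint_efforts': [-0.0, -77.644, 1.565, -25.801, 0.012, 0.009, -0.0], 'eef_pos': [0.279, -0.669, 0.249], 'ee_rot': [[0.385, -0.001, 0.923], [-0.923, 0.001, 0.385], [-0.002, -1.0, -0.0]], 'force': [-0.889, -0.318, 0.425], 'ft_torque': [-0.022, -0.021, 0.011], 'opening': 0.085}
scene 450.18996122763474 450.18996122763474 312.41703644783894 243.5141839980887
[[ 0.3481  0.6002 -0.7201  1.3104]
 [ 0.9372 -0.2415  0.2517 -0.2454]
 [-0.0228 -0.7625 -0.6466  0.7595]
 [ 0.      0.      0.      1.    ]]
top 465.36388588245137 465.36388588245137 324.9066412538575 240.33846274314402
[[-0.0017 -0.997   0.0775  0.5157]
 [-1.      0.002   0.0035 -0.0143]
 [-0.0036 -0.0775 -0.997   1.0122]
 [ 0.      0.      0.      1.    ]]
```

View pics/scene0.png

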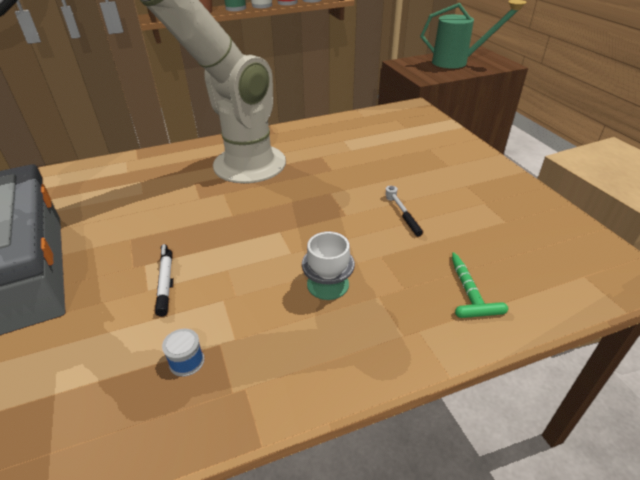

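View pics/top0.png

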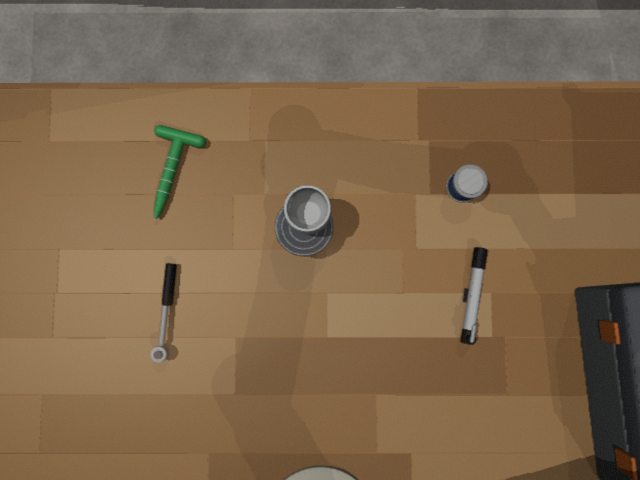

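Run:
```python
import cv2
a=cv2.imread("pics/top0.png")[170:270,255:365];b=cv2.imread("pics/scene0.png")[220:310,285:375]
cv2.imwrite("pics/z_top0.png",cv2.resize(a,None,fx=6,fy=6,interpolation=cv2.INTER_NEAREST))
cv2.imwrite("pics/z_scene0.png",cv2.resize(b,None,fx=6,fy=6,interpolation=cv2.INTER_NEAREST))
```

```text
(no output)
```

View pics/z_top0.png

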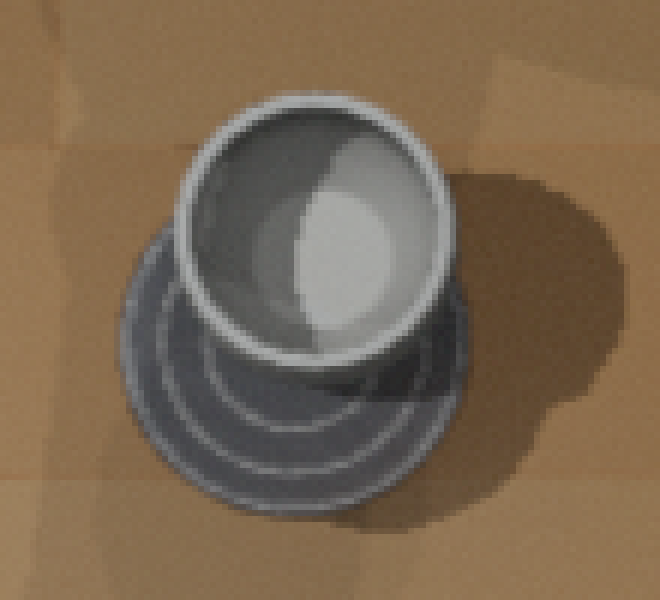

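View pics/z_scene0.png

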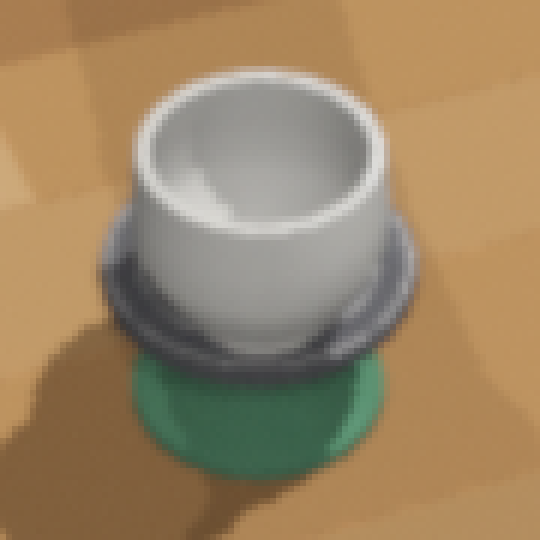

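```bash
cat > m.py <<'E'
import cv2,numpy as np
from scipy.optimize import least_squares
from workcell import ctrl,optics
def cast(c,uv,z):
    uv=np.asarray(uv,float).reshape(-1,2);E=c["extrinsics"]
    d=np.c_[(uv[:,0]-c["cx"])/c["fx"],(uv[:,1]-c["cy"])/c["fy"],np.ones(len(uv))]@E[:3,:3].T
    return (E[:3,3]+d*((z-E[2,3])/d[:,2])[:,None])[:,:2]
def proj(c,P):
    E=c["extrinsics"];p=(np.asarray(P,float).reshape(-1,3)-E[:3,3])@E[:3,:3]
    return np.c_[p[:,0]/p[:,2]*c["fx"]+c["cx"],p[:,1]/p[:,2]*c["fy"]+c["cy"]]
def fit(P,r,g):
    f=lambda q:np.hypot(P[:,0]-q[0],P[:,1]-q[1])-r
    s=least_squares(f,g,loss="cauchy",f_scale=0.0007)
    e=f(s.x);return s.x,(abs(e)<.0015).mean(),(abs(e)<.0015).sum()
def edges(c,thr_sat=22):
    im=cv2.GaussianBlur(c["image"],(3,3),0).astype(int)
    sat=abs(im[...,2]-im[...,0]); g=im.mean(2)
    neutral=(sat<thr_sat).astype(np.uint8)
    bright=((sat<thr_sat)&(g>135)).astype(np.uint8)
    out=[]
    for m in(neutral,bright):
        cs,_=cv2.findContours(m,cv2.RETR_EXTERNAL,cv2.CHAIN_APPROX_NONE)
        out.append(cs)
    return out
def near(cs,c,z,g,R=.1):
    pts=np.vstack([k.reshape(-1,2) for k in cs]);P=cast(c,pts,z)
    return P[np.hypot(*(P-g).T)<R]
E
python3 - <<'E'
from m import *
c=optics.capture("top")
g=cast(c,[[304,228]],.07)[0];print(g, cast(c,[[308,209]],.148))
n,b=edges(c)
P=near(n,c,.07,g,.075);print("wheel",fit(P,.06,g))
Q=near(b,c,.148,cast(c,[[308,209]],.148)[0],.055);print("rim",fit(Q,.0435,cast(c,[[308,209]],.148)[0]),len(Q))
# rings
for z,p in(("w",[(275.2,228),(333,228),(304,255.8)]),):
    print(cast(c,p,.07))
s=optics.capture("scene");n,b=edges(s)
P=near(n,s,.07,g,.09);print("wheel scene",fit(P,.06,g))
Q=near(b,s,.148,cast(s,[[328.5,245.5]],.148)[0],.055);print("rim scene",fit(Q,.0435,cast(s,[[328.5,245.5]],.148)[0]),len(Q))
E
```

```text
[0.61422175 0.0315017 ] [[0.6418171  0.02028215]]
wheel (array([0.61909684, 0.03120639]), np.float64(0.6423357664233577), np.int64(88))
rim (array([0.64319702, 0.02200015]), np.float64(0.5433070866141733), np.int64(69)) 127
[[ 0.61434478  0.09014283]
 [ 0.61409792 -0.02752004]
 [ 0.55761429  0.03140212]]
wheel scene (array([0.61859798, 0.02897778]), np.float64(0.24742268041237114), np.int64(24))
rim scene (array([0.64782274, 0.02044216]), np.float64(0.64), np.int64(48)) 75
```

```bash
python3 -m jog '27 42 0 0 0;27 42 0 0 0;27 42 0 0 0;27 42 0 0 0;27 42 0 0 0;27 42 0 0 0;27 42 0 0 0;27 42 0 0 0;27 42 0 0 0;27 42 0 0 0;0 0 0 0 0;0 0 0 0 0' 20
python3 - <<'E'
from m import *
for n in("scene","top"):
    c=optics.capture(n);cv2.imwrite(f"pics/{n}1.png",c["image"])
E
```

```text
clock: 1.4
eef_pos: [0.5464, -0.2412, 0.248]
ee_rot: [[0.382, -0.002, 0.924], [-0.924, 0.001, 0.382], [-0.001, -1.0, -0.001]]
force: [-0.3, -0.8, -0.9]
opening: 0.0856
```

View pics/scene1.png

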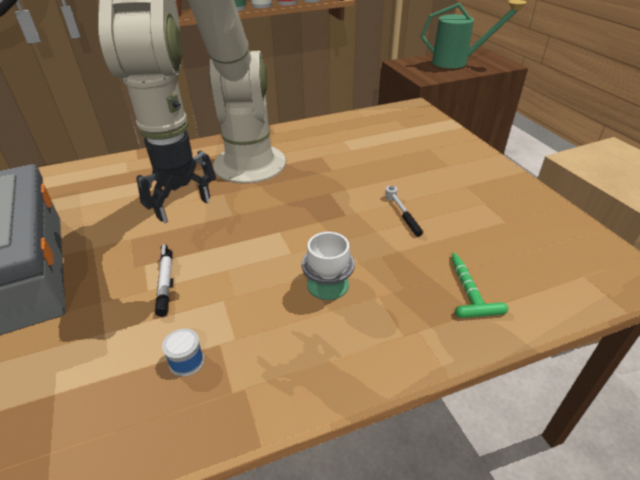

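```bash
python3 -m jog '24 33 0 -8.5 0.72;24 33 0 -8.5 0.72;24 33 0 -8.5 0.72;24 33 0 -8.5 0.72;24 33 0 -8.5 0.72;24 33 0 0 0.72;24 33 0 0 0.72;0 0 0 0 0.72;0 0 0 0 0.72' 20
python3 - <<'E'
from m import *
s=ctrl.sense();z=s["ee_rot"][:,2];print(np.degrees(np.arctan2(z[1],z[0])))
pot=np.array([.643,.022]);print(s["eef_pos"][:2]-pot, "along z", (s["eef_pos"][:2]-pot)@z[:2],"lat",(s["eef_pos"][:2]-pot)@s["ee_rot"][:2,0])
E
```

```text
clock: 2.4
eef_pos: [0.7136, -0.0224, 0.2475]
ee_rot: [[-0.365, -0.004, 0.931], [-0.931, -0.002, -0.365], [0.004, -1.0, -0.003]]
force: [0.3, -0.8, 0.3]
opening: 0.0237
-21.435930486243336
[ 0.07063318 -0.04437917] along z 0.08196564378451658 lat 0.015496590874650535
```

```bash
python3 -m jog '4 16 0 1 0.72;0 0 -30 0 0.72;0 0 -35 0 0.72;0 0 -35 0 0.72;0 0 -20 0 0.72;0 0 0 0 0.72;0 0 0 0 0.72'
python3 - <<'E'
from m import *
s=ctrl.sense();z=s["ee_rot"][:,2];print(np.degrees(np.arctan2(z[1],z[0])))
pot=np.array([.643,.022]);print(s["eef_pos"][:2]-pot, "along z", (s["eef_pos"][:2]-pot)@z[:2],"lat",(s["eef_pos"][:2]-pot)@s["ee_rot"][:2,0])
for n in("scene","top"):
    c=optics.capture(n);cv2.imwrite(f"pics/{n}2.png",c["image"])
    p=proj(c,[[.63,.02,.11]])[0].astype(int)
    a=c["image"][p[1]-75:p[1]+75,p[0]-75:p[0]+75];cv2.imwrite(f"pics/z_{n}2.png",cv2.resize(a,None,fx=4,fy=4,interpolation=cv2.INTER_NEAREST))
E
```

```text
clock: 3.1
eef_pos: [0.7169, -0.0127, 0.127]
ee_rot: [[-0.356, -0.001, 0.935], [-0.935, -0.003, -0.356], [0.003, -1.0, 0.0]]
force: [0.6, -0.2, 0.5]
opening: 0.0236
-20.84274496486403
[ 0.07388254 -0.03470701] along z 0.0813966054310705 lat 0.006147982430296495
```

View pics/z_scene2.png

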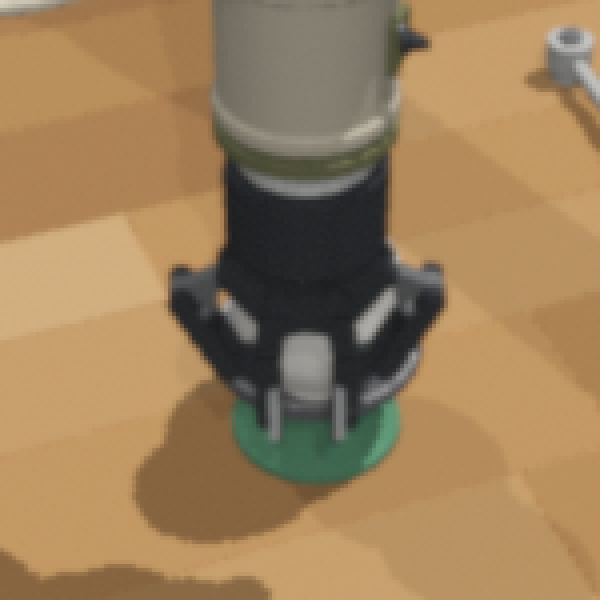

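View pics/z_top2.png

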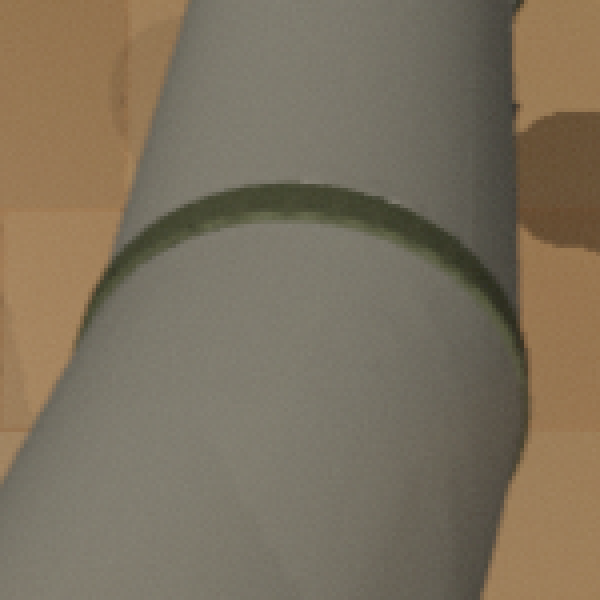

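```bash
python3 -m jog '2 6 0 0 0.72;-7 3 0 0 0.72;-7 2 0 0 0.72;0 0 0 0 0.72'
python3 - <<'E'
from m import *
s=ctrl.sense();z=s["ee_rot"][:,2]
pot=np.array([.643,.022]);print("along z", (s["eef_pos"][:2]-pot)@z[:2],"lat",(s["eef_pos"][:2]-pot)@s["ee_rot"][:2,0])
E
```

```text
clock: 3.6
eef_pos: [0.7059, -0.0002, 0.1319]
ee_rot: [[-0.355, 0.006, 0.935], [-0.935, -0.002, -0.355], [-0.001, -1.0, 0.006]]
force: [-0.1, -0.5, 0.3]
opening: 0.0236
along z 0.06666324112724083 lat -0.0015967258388178691
```

```bash
python3 -m jog '-3 1 -3 0 0.72;-2 1 -2 0 0.72;-2 1 -2 0 0.72'; python3 -m jog '-2 1 -2 0 0.72';python3 -m jog '-2 1 -2 0 0.72';python3 -m jog '-2 1 -2 0 0.72'
```

```text
clock: 3.9
eef_pos: [0.6986, 0.0032, 0.1254]
ee_rot: [[-0.355, 0.008, 0.935], [-0.935, -0.002, -0.355], [-0.001, -1.0, 0.008]]
force: [0.9, 0.5, 0.3]
opening: 0.0239
clock: 4.0
eef_pos: [0.6964, 0.0042, 0.1231]
ee_rot: [[-0.355, 0.008, 0.935], [-0.935, -0.002, -0.355], [-0.001, -1.0, 0.008]]
force: [-0.3, -0.2, -0.5]
opening: 0.024
clock: 4.1
eef_pos: [0.6942, 0.0051, 0.1207]
ee_rot: [[-0.355, 0.008, 0.935], [-0.935, -0.002, -0.355], [-0.001, -1.0, 0.008]]
force: [2.0, -2.1, 2.3]
opening: 0.0238
clock: 4.2
eef_pos: [0.6929, 0.0057, 0.1188]
ee_rot: [[-0.355, 0.009, 0.935], [-0.935, -0.002, -0.355], [-0.001, -1.0, 0.01]]
force: [3.5, -2.5, 1.8]
opening: 0.0237
```

```bash
python3 -m jog '-2 1 -2 0 0.72';python3 -m jog '-2 1 -2 0 0.72'; python3 -m jog '-2 1 -2 0 0.72'
```

```text
clock: 4.3
eef_pos: [0.6916, 0.0063, 0.117]
ee_rot: [[-0.356, 0.011, 0.935], [-0.935, -0.003, -0.356], [-0.001, -1.0, 0.011]]
force: [2.6, -1.4, 1.5]
opening: 0.0236
clock: 4.4
eef_pos: [0.69, 0.007, 0.1151]
ee_rot: [[-0.356, 0.012, 0.934], [-0.934, -0.003, -0.356], [-0.001, -1.0, 0.013]]
force: [2.5, -2.3, 2.1]
opening: 0.024
clock: 4.5
eef_pos: [0.6882, 0.0078, 0.1131]
ee_rot: [[-0.356, 0.013, 0.934], [-0.934, -0.003, -0.356], [-0.002, -1.0, 0.013]]
force: [1.9, -1.5, 2.3]
opening: 0.0241
```

```bash
python3 -m jog '-2 1 -1 0 0.72;-2 1 -1 0 0.72'; python3 -m jog '4 -1.5 0 0 0.72;10 -4 0 0 0.72;10 -4 0 0 0.72;0 0 20 0 0.72;0 0 40 0 0.72;0 -45 30 0 0.72;0 -45 0 0 0.72;0 -45 0 0 0.72;0 -45 0 0 0.72;0 -45 0 0 0.72;0 0 0 0 0.72'
cat >> m.py <<'E'
def look(tag,gw=np.array([.6185,.031]),gp=np.array([.63,.025])):
    c=optics.capture("top");cv2.imwrite(f"pics/top{tag}.png",c["image"])
    n,b=edges(c);P=near(n,c,.07,gw,.08);w=fit(P,.06,gw);Q=near(b,c,.148,gp,.06);r=fit(Q,.0435,gp)
    print("wheel",w,"pot",r,"off",(r[0]-w[0])*1000)
    s=optics.capture("scene");n,b=edges(s);cv2.imwrite(f"pics/scene{tag}.png",s["image"])
    P=near(n,s,.07,gw,.09);w2=fit(P,.06,gw);Q=near(b,s,.148,gp,.06);r2=fit(Q,.0435,gp);print("scene",w2,r2,(r2[0]-w2[0])*1000)
    im=c["image"].copy();k=8;p=proj(c,[[*w[0],.1]])[0].astype(int)
    a=cv2.resize(im[p[1]-37:p[1]+37,p[0]-37:p[0]+37],None,fx=k,fy=k,interpolation=cv2.INTER_NEAREST)
    t=np.linspace(0,2*np.pi,200)
    for q,R,z,col in((w[0],.06,.07,(0,0,255)),(r[0],.0435,.148,(0,255,0))):
        uv=proj(c,np.c_[q[0]+R*np.cos(t),q[1]+R*np.sin(t),0*t+z]);uv=((uv-p+37+.5)*k).astype(np.int32)
        cv2.polylines(a,[uv],True,col,1)
    cv2.imwrite(f"pics/z_top{tag}.png",a)
    return w[0],r[0]
E
python3 -c "
from m import *
look(3)"
```

```text
clock: 4.7
eef_pos: [0.6841, 0.0098, 0.111]
ee_rot: [[-0.357, 0.014, 0.934], [-0.934, -0.003, -0.357], [-0.002, -1.0, 0.014]]
force: [1.8, -1.2, 2.1]
opening: 0.0239
clock: 5.8
eef_pos: [0.7109, -0.23, 0.2008]
ee_rot: [[-0.351, 0.006, 0.936], [-0.936, -0.003, -0.351], [0.001, -1.0, 0.007]]
force: [-1.0, -0.8, -0.1]
opening: 0.0239
wheel (array([0.61935668, 0.03128814]), np.float64(0.49122807017543857), np.int64(84)) pot (array([0.63376953, 0.02804536]), np.float64(0.5669291338582677), np.int64(72)) off [14.41284927 -3.24277515]
scene (array([0.61859514, 0.02897181]), np.float64(0.2736842105263158), np.int64(26)) (array([0.63778257, 0.0266287 ]), np.float64(0.7083333333333334), np.int64(51)) [19.18743224 -2.34310508]
```

View pics/z_top3.png

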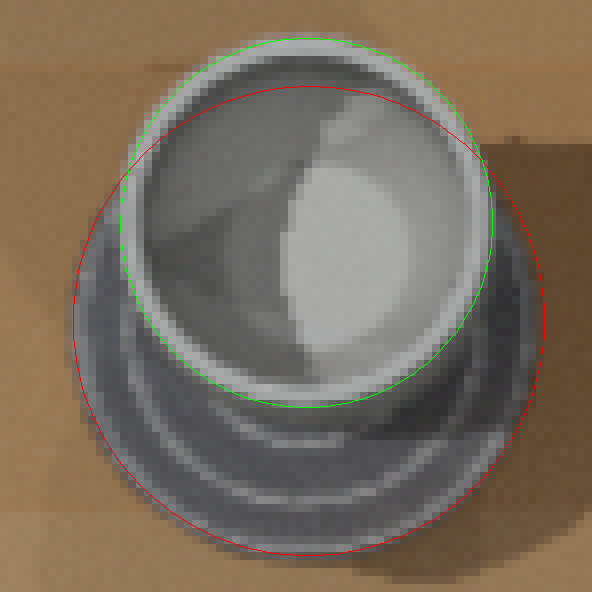

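```bash
python3 -m jog '1 45 0 4 0.72;1 45 0 4 0.72;1 45 0 0 0.72;1 45 0 0 0.72;0 42 0 0 0.72;0 10 0 0 0.72;0 0 -30 0 0.72;0 0 -25 0 0.72;0 0 -15 0 0.72;0 0 0 0 0.72;0 0 0 0 0.72'
python3 - <<'E'
from m import *
s=ctrl.sense();z=s["ee_rot"][:,2];print(np.degrees(np.arctan2(z[1],z[0])))
pot=np.array([.6338,.028]);print("along z", (s["eef_pos"][:2]-pot)@z[:2],"lat",(s["eef_pos"][:2]-pot)@s["ee_rot"][:2,0])
E
```

```text
clock: 7.0
eef_pos: [0.7157, 0.0372, 0.1276]
ee_rot: [[-0.187, 0.004, 0.982], [-0.982, 0.012, -0.187], [-0.012, -1.0, 0.002]]
force: [-0.1, -0.2, 0.5]
opening: 0.0239
-10.771463090273134
along z 0.07871426167679565 lat -0.0243802609150447
```

```bash
python3 -m jog '-3 -12 1 0 0.72;-6 -7 0 -1 0.72;-4 0 0 0 0.72;0 0 0 0 0.72'
python3 - <<'E'
from m import *
s=ctrl.sense();z=s["ee_rot"][:,2];print(np.degrees(np.arctan2(z[1],z[0])))
pot=np.array([.6338,.028]);print("along z", (s["eef_pos"][:2]-pot)@z[:2],"lat",(s["eef_pos"][:2]-pot)@s["ee_rot"][:2,0])
E
```

```text
clock: 7.4
eef_pos: [0.7027, 0.0144, 0.132]
ee_rot: [[-0.208, 0.008, 0.978], [-0.978, 0.011, -0.208], [-0.013, -1.0, 0.005]]
force: [-1.0, 0.2, -0.2]
opening: 0.0242
-12.023154817596472
along z 0.0702557502591685 lat -0.0010092055423934578
```

```bash
python3 -m jog '-4 0.5 -1 0 0.72;-4 0.5 -1 0 0.72;-4 0.5 -1 0 0.72;-2 0.4 -2 0 0.72'; python3 -m jog '-2 0.4 -2 0 0.72;-2 0.4 -2 0 0.72'; python3 -m jog '-2 0.4 -2 0 0.72;-2 0.4 -2 0 0.72'
```

```text
clock: 7.8
eef_pos: [0.6881, 0.0164, 0.128]
ee_rot: [[-0.208, 0.01, 0.978], [-0.978, 0.012, -0.209], [-0.014, -1.0, 0.007]]
force: [0.1, -0.4, -0.0]
opening: 0.0245
clock: 8.0
eef_pos: [0.685, 0.0177, 0.1241]
ee_rot: [[-0.208, 0.013, 0.978], [-0.978, 0.012, -0.208], [-0.014, -1.0, 0.01]]
force: [2.8, -0.4, 2.0]
opening: 0.0239
clock: 8.2
eef_pos: [0.6823, 0.0187, 0.1203]
ee_rot: [[-0.208, 0.016, 0.978], [-0.978, 0.012, -0.208], [-0.015, -1.0, 0.013]]
force: [2.8, -0.7, 1.3]
opening: 0.0238
```

```bash
python3 -m jog '-2 0.1 -2 0 0.72;-2 0.1 -2 0 0.72'; python3 -m jog '-2 0.1 -2 0 0.72;-2 0.1 -1.5 0 0.72'; python3 -m jog '-1 0 -1 0 0.72'
```

```text
clock: 8.4
eef_pos: [0.6785, 0.019, 0.1162]
ee_rot: [[-0.208, 0.017, 0.978], [-0.978, 0.012, -0.208], [-0.015, -1.0, 0.014]]
force: [1.6, -0.3, 2.6]
opening: 0.0239
clock: 8.6
eef_pos: [0.6742, 0.0193, 0.1123]
ee_rot: [[-0.208, 0.017, 0.978], [-0.978, 0.012, -0.208], [-0.015, -1.0, 0.014]]
force: [2.7, 0.2, 1.7]
opening: 0.0237
clock: 8.7
eef_pos: [0.6729, 0.0193, 0.111]
ee_rot: [[-0.208, 0.017, 0.978], [-0.978, 0.012, -0.208], [-0.015, -1.0, 0.014]]
force: [3.0, -0.8, 2.0]
opening: 0.0239
```

Back off and look.

```bash
python3 -m jog '5 -1 0 0 0.72;10 -2 0 0 0.72;10 -2 0 0 0.72;0 0 20 0 0.72;0 0 40 0 0.72;0 -45 20 0 0.72;0 -45 0 0 0.72;0 -45 0 0 0.72;0 -45 0 0 0.72;0 -45 0 0 0.72;0 0 0 0 0.72'
python3 -c "
from m import *
look(4)"
```

```text
clock: 9.8
eef_pos: [0.7005, -0.2194, 0.1921]
ee_rot: [[-0.202, 0.009, 0.979], [-0.979, 0.01, -0.202], [-0.012, -1.0, 0.006]]
force: [-0.2, -0.2, -0.9]
opening: 0.0238
wheel (array([0.61862126, 0.03093052]), np.float64(0.5123456790123457), np.int64(83)) pot (array([0.62223614, 0.03098119]), np.float64(0.6046511627906976), np.int64(78)) off [3.61488725 0.05067441]
scene (array([0.61859455, 0.0289162 ]), np.float64(0.27835051546391754), np.int64(27)) (array([0.62542202, 0.02769631]), np.float64(0.5802469135802469), np.int64(47)) [ 6.82747136 -1.21989142]
```

View pics/z_top4.png

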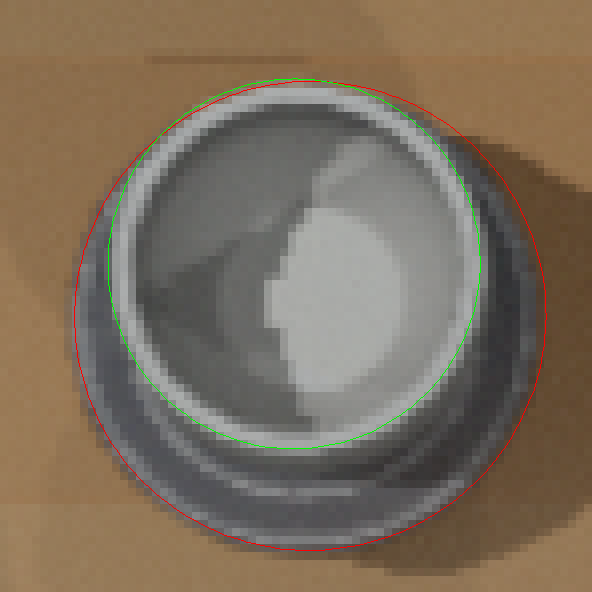

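```bash
python3 -m jog '2 45 0 0 0.72;0 45 0 0 0.72;0 45 0 0 0.72;0 45 0 0 0.72;0 15 0 0 0.72;0 5 0 0 0.72;0 0 -20 0 0.72;0 0 -20 0 0.72;0 0 -10 0 0.72;0 0 0 0 0.72'; python3 -m jog '0 0 0 0 0.72'
```

```text
clock: 10.9
eef_pos: [0.7038, 0.0057, 0.1396]
ee_rot: [[-0.185, 0.007, 0.983], [-0.982, 0.02, -0.185], [-0.02, -1.0, 0.003]]
force: [-0.2, 0.3, 0.3]
opening: 0.0241
clock: 11.0
eef_pos: [0.704, 0.005, 0.1398]
ee_rot: [[-0.186, 0.007, 0.982], [-0.982, 0.019, -0.186], [-0.02, -1.0, 0.003]]
force: [0.6, -0.2, -0.4]
opening: 0.0236
```

```bash
python3 -m jog '-4 6 -5 0 0.72;-4 5 -5 0 0.72;-4 2 -4 0 0.72;-3 0 -1 0 0.72;0 0 0 0 0.72'
```

```text
clock: 11.5
eef_pos: [0.6883, 0.0184, 0.1258]
ee_rot: [[-0.187, 0.009, 0.982], [-0.982, 0.019, -0.187], [-0.021, -1.0, 0.005]]
force: [-0.8, 1.1, 0.8]
opening: 0.024
```

```bash
python3 -m jog '-4 0.3 -1 0 0.72;-4 0.3 -1 0 0.72;-2 0.2 -2 0 0.72'; python3 -m jog '-2 0.2 -2 0 0.72;-2 0.2 -2 0 0.72'
```

```text
clock: 11.8
eef_pos: [0.678, 0.019, 0.1222]
ee_rot: [[-0.187, 0.01, 0.982], [-0.982, 0.019, -0.187], [-0.021, -1.0, 0.007]]
force: [-0.4, 0.5, -0.3]
opening: 0.0239
clock: 12.0
eef_pos: [0.6737, 0.0192, 0.118]
ee_rot: [[-0.188, 0.011, 0.982], [-0.982, 0.019, -0.188], [-0.021, -1.0, 0.007]]
force: [0.3, -0.3, -0.2]
opening: 0.0236
```

```bash
python3 -m jog '-1.5 0.2 -1.5 0 0.72;-1.5 0.2 -1.5 0 0.72'; python3 -m jog '-1.5 0.2 -1.5 0 0.72'
```

```text
clock: 12.2
eef_pos: [0.6722, 0.0197, 0.1154]
ee_rot: [[-0.188, 0.014, 0.982], [-0.982, 0.019, -0.188], [-0.022, -1.0, 0.011]]
force: [3.5, -0.3, 1.7]
opening: 0.0241
clock: 12.3
eef_pos: [0.6714, 0.0199, 0.1141]
ee_rot: [[-0.188, 0.016, 0.982], [-0.982, 0.02, -0.188], [-0.022, -1.0, 0.012]]
force: [2.2, -0.2, 2.6]
opening: 0.0239
```

```bash
python3 -m jog '-1.5 0.1 -1.5 0 0.72;-1 0.1 -1 0 0.72'; python3 -m jog '5 -1 0 0 0.72;10 -2 0 0 0.72;10 -2 0 0 0.72;0 0 20 0 0.72;0 0 40 0 0.72;0 -45 20 0 0.72;0 -45 0 0 0.72;0 -45 0 0 0.72;0 -45 0 0 0.72;0 -45 0 0 0.72;0 0 0 0 0.72'
python3 -c "
from m import *
look(5,gp=np.array([.619,.031]))"
```

```text
clock: 12.5
eef_pos: [0.6695, 0.0202, 0.1117]
ee_rot: [[-0.188, 0.018, 0.982], [-0.982, 0.02, -0.188], [-0.023, -1.0, 0.014]]
force: [1.8, 0.1, 1.6]
opening: 0.0241
clock: 13.6
eef_pos: [0.697, -0.2188, 0.1925]
ee_rot: [[-0.182, 0.009, 0.983], [-0.983, 0.017, -0.183], [-0.019, -1.0, 0.006]]
force: [-1.0, -1.3, -0.8]
opening: 0.0239
wheel (array([0.61871609, 0.03104548]), np.float64(0.4691358024691358), np.int64(76)) pot (array([0.61779553, 0.03126888]), np.float64(0.6821705426356589), np.int64(88)) off [-0.92056541  0.2234035 ]
scene (array([0.61855735, 0.02897591]), np.float64(0.28421052631578947), np.int64(27)) (array([0.62196147, 0.02811843]), np.float64(0.625), np.int64(45)) [ 3.40411179 -0.85748281]
```

View pics/z_top5.png

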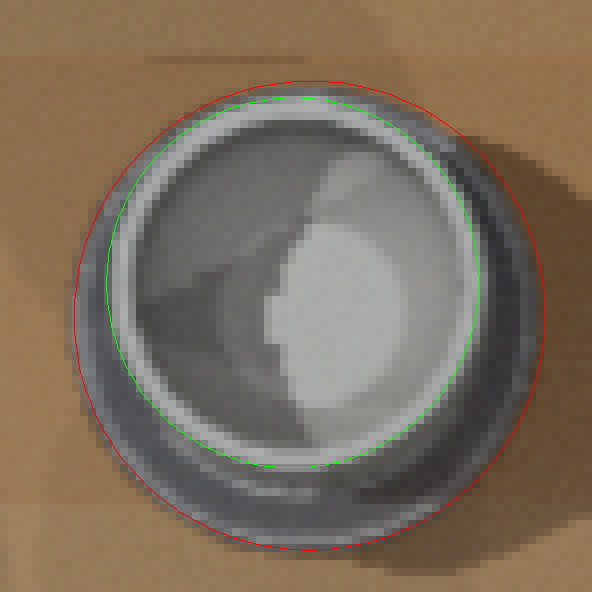

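View pics/scene5.png

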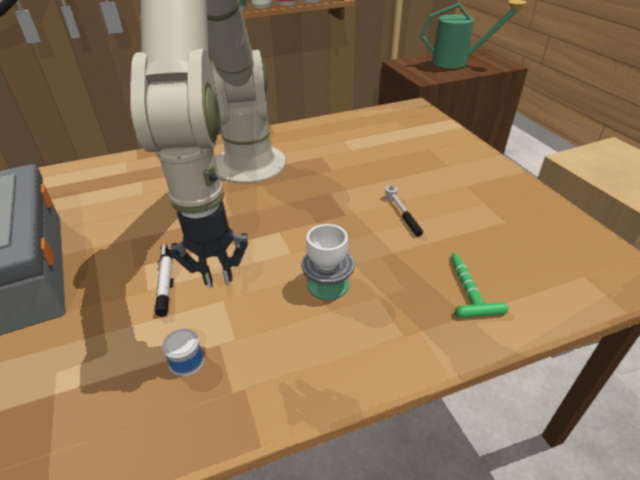

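```bash
python3 -m jog '0 0 20 0 0.72;0 0 0 0 0.72;0 0 0 0 0.72;0 0 0 0 0.72;0 0 0 0 0.72'; python3 -c "
from m import *
look(6,gp=np.array([.619,.031]))
from workcell import order
print(order.close_job())"
```

```text
clock: 14.2
eef_pos: [0.6994, -0.2039, 0.2103]
ee_rot: [[-0.169, 0.006, 0.986], [-0.985, 0.027, -0.169], [-0.027, -1.0, 0.001]]
force: [-0.1, 0.0, -0.8]
opening: 0.0237
wheel (array([0.61860943, 0.0309196 ]), np.float64(0.4691358024691358), np.int64(76)) pot (array([0.61786021, 0.03149586]), np.float64(0.6434108527131783), np.int64(83)) off [-0.74922119  0.57625326]
scene (array([0.61851661, 0.0290311 ]), np.float64(0.29473684210526313), np.int64(28)) (array([0.62196957, 0.02813976]), np.float64(0.6388888888888888), np.int64(46)) [ 3.45296397 -0.89134337]
the job is handed in; nothing more can be done
None
```

I moved the pot from about 26 mm off-centre to about 1 mm off the wheel's axis, using three slow pushes on its outside. I pushed with two slightly spread fingertips at the belly, moving down as I pushed so the pot would not rock. The largest force I read was about 5 N, and the job was handed in at 14.2 s.

- **Top camera (last look):** the pot is (-0.7, +0.6) mm off the wheel centre. The picture before it showed the disc's edge all round the rim.
- **Scene camera:** it disagrees, giving about 3.6 mm off. I trust it less, because its bright mask takes in the front wall of the pot. Both readings are inside the 6 mm limit.
- **Standing:** in the last picture I viewed, the pot was standing upright and the fingers were well clear. Its position then matched the last look, to within about 0.3 mm. I did not measure its tilt as a separate check.
- **Bystanders:** they look unmoved in that picture, but I did not measure their positions.

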